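# Snap the parts-box lid shut all round

### The arm

A 7-joint arm with a two-finger parallel gripper is mounted at the origin on a cart in front of the work surface, level with it; the furniture and walls round the work are solid. World frame = base frame: x ahead of the robot, y to its left, z up, the work surface at z = 0. Lengths are in m, angles in degrees, forces in N, time in s.
With the tool pointing down it reaches from about 0.425 to 0.875 m from the base axis. Payload 4.7 kg.
Tool frame: the origin (TCP) lies between the finger pads; the fingertips stand 17 mm ahead of it and the grasp point (between the pads) lies 2 mm behind it; z points along the fingers, y is the line along which they close (so a half turn about z gives the same grasp; the last joint's range is limited). The gripper opens to 87 mm and grips with 3 to 60 N. Pads are 19 mm wide; open, the fingers measure 117 mm over their backs; the gripper's body (75 mm by 190 mm) begins 51 mm behind the grasp point.
Start: joints at [74.662, 18.392, -4.016, 83.108, 1.295, 78.541, -3.26], TCP at [0.181, -0.624, 0.24] pointing down, gripper open.
Joint ranges: [-163.93, 163.93], [-17.29, 119.83], [-79.2, 71.16], [3.27, 140.29], [-89.18, 269.18], [5.43, 117.66], [-154.24, 154.24]. Speed limits (degrees/s): [147.25, 147.25, 180, 180, 180, 180, 180].

### API

Orientations are given as [roll, pitch, yaw] about the fixed x, y, z axes, in that order (R = Rz(yaw) Ry(pitch) Rx(roll)).
In Python, from cell import env, cams gives the robot as it stands.
- The arm moves only by the shell command python3 -m pendant 'ROWS' [FORCE]. ROWS is JSON, a list of rows, each an object of numbers: "tx", "ty", "tz": the shift along the tool's x, y, z each as a share of 0.05 m, from -1 to 1; "spin": the turn about the tool's z as a share of 4 degrees, from -1 to 1; "claw": the closure, from 0 (fully open) to 1 (shut). A call has 1 to 10 rows; each row shifts and turns the commanded pose from where the row before left it, along the tool's axes as they then stand; what a row does not reach is not made up. A row lasts 1/8 s, in which the tool goes at most 62.5 mm and 10.7 degrees, less where a joint would pass 70% of its speed; a pose out of reach is approached as far as the arm can. A call with a number of a shift or a turn outside -1 to 1 is refused whole. A call with a gripper value outside its range is refused whole. The fingers move at their own pace and stop on an object; FORCE is the grip in N (left out, the last holds). Time passes only in rows, so rows that do not move let the fingers close. It gives the time, the measured TCP pose, the force, the opening and the grip force at its end, in the units of the state.
- env.get_obs(): the state, without advancing time (a new reading comes with each control period).
- cams.read_camera(name): name is "side" or "top" or "wrist"; returns the picture (400x640x3 uint8, red, green, blue); there is no depth.
- cams.camera_info(name): a dict with "fx", "fy", "cx", "cy" (pixels), "k1" (the pictures are not rectified: a ray, as slopes to the right and down, at radius r is drawn at 1 + k1 r^2 times it, then the intrinsics apply), "rvec" (rotation vector, rad) and "tvec" (3), from world to camera coordinates, as OpenCV has them. Camera axes: x right, y down, z forward; pixel columns grow to the right and rows downward; lengths in m; the calibration is good to about 2 mm. A picture is of the moment at which its call begins: read the wrist's pose just before it. camera_info takes no time and is no camera call; for the wrist camera it gives the pose at the moment of the call.
- env.sign_off(): hands the job in; it is judged then, once.
The state is a dict: "time_s": time; "qpos": joint angles; "joint_velocities": joint speeds; "effort": joint torques, N m; "tool_pos": TCP position; "tool_rot": TCP orientation; "force": force on the tool from outside, world axes, zero at the start; "wrist_torque": the same for the moment, N m; "grip_width": finger opening in m; "grasp_force": force on a finger pad.
Only numpy, scipy, OpenCV 4.12 (cv2) and the standard library are available. Lean on these libraries where they do the work, as an engineer would, in place of code of your own. Each camera call takes 0.05 s, during which the arm holds its last target. There are 200 camera calls.

### The job

The lid of the small-parts box has been laid on, but the four rim sections of the lid still stand up. Press each section down with the fingertips, one after another, until all four have clicked shut and the lid is flush all round. Only press: do not pick up, tip or shove the box, and leave the tools and fittings around it where they are.

Things in the scene. Friction and masses are not known exactly. Their poses are not given: they have to be found in the camera images.
- parts_box: small-parts box on the worktop: grey plastic, 130 x 170 x 50 mm (box x, y, z), with a white press-shut lid 138 x 178 mm whose window shows the fittings inside. Origin: centre of the underside; box z up. Top of the shut lid: 55 mm above the worktop. Loose, about 1.2 kg: presses straight down at the press points do not move or tip it
- section_1_press (a point): point to press on rim section 1, on its upper face over the finger ribs, 24 mm out from its hinge line and 8 mm in from its outer edge; the section is a white flap 92 mm long and 32 mm wide, in the middle of the box's -x (long) side. In the box frame about 61 mm from the centre, 63 mm up when raised, 55 mm when shut; the point moves with the section
- section_1 (a joint): angle of rim section 1 (rad): about 0 (to -0.02) = raised as it starts (outer edge 11 to 12 mm above the shut level), 0.35 to 0.37 = shut, flush with the rest of the lid. Pressed down at the press point it resists with up to about 9 N (most at the start), then past half-way (about 0.18) it snaps shut by itself and stays; let go before that and it springs up again
- section_2_press (a point): point to press on rim section 2, on its upper face over the finger ribs, 24 mm out from its hinge line and 8 mm in from its outer edge; the section is a white flap 56 mm long and 32 mm wide, in the middle of the box's -y (short) side. In the box frame about 81 mm from the centre, 63 mm up when raised, 55 mm when shut; the point moves with the section
- section_2 (a joint): angle of rim section 2 (rad): about 0 (to -0.02) = raised as it starts (outer edge 11 to 12 mm above the shut level), 0.35 to 0.37 = shut, flush with the rest of the lid. Pressed down at the press point it resists with up to about 9 N (most at the start), then past half-way (about 0.18) it snaps shut by itself and stays; let go before that and it springs up again
- section_3_press (a point): point to press on rim section 3, on its upper face over the finger ribs, 24 mm out from its hinge line and 8 mm in from its outer edge; the section is a white flap 92 mm long and 32 mm wide, in the middle of the box's +x (long) side. In the box frame about 61 mm from the centre, 63 mm up when raised, 55 mm when shut; the point moves with the section
- section_3 (a joint): angle of rim section 3 (rad): about 0 (to -0.02) = raised as it starts (outer edge 11 to 12 mm above the shut level), 0.35 to 0.37 = shut, flush with the rest of the lid. Pressed down at the press point it resists with up to about 9 N (most at the start), then past half-way (about 0.18) it snaps shut by itself and stays; let go before that and it springs up again
- section_4_press (a point): point to press on rim section 4, on its upper face over the finger ribs, 24 mm out from its hinge line and 8 mm in from its outer edge; the section is a white flap 56 mm long and 32 mm wide, in the middle of the box's +y (short) side. In the box frame about 81 mm from the centre, 63 mm up when raised, 55 mm when shut; the point moves with the section
- section_4 (a joint): angle of rim section 4 (rad): about 0 (to -0.02) = raised as it starts (outer edge 11 to 12 mm above the shut level), 0.35 to 0.37 = shut, flush with the rest of the lid. Pressed down at the press point it resists with up to about 9 N (most at the start), then past half-way (about 0.18) it snaps shut by itself and stays; let go before that and it springs up again
- bush: black round bush, 31 mm across, 23 mm high, beside the box; bystander, origin at the centre of its underside
- brass_nut: brass hex nut, 25 x 28 x 14 mm, beside the box; bystander, origin at the centre of its underside
- bolt: steel bolt lying, 54 x 23 x 21 mm, beside the box; bystander, origin at the centre of its underside
- tape_measure: yellow tape measure, 38 x 87 x 60 mm, behind the box; bystander, origin at the centre of its underside
- pliers: blue-handled pliers, 53 x 170 x 12 mm, lying flat behind the box; bystander, origin at the centre of its underside

How it is judged:
By the outcome, as a careful person would: the job done as asked, in the order asked, and still so for the second after the job is handed in, with the robot touching nothing.
It also fails if it takes over 45 s, if anything falls off the work surface, if the arm or the gripper's body presses on something with over 40 N, if the wrist force passes 120 N, or if a joint passes its speed limit or range.

## Working session

There is one attempt and no reset: what is moved stays moved. The work goes in short steps, Python scripts to look and compute and a shell command to move; the robot and the scene stay as the last step left them, time stands still between calls to the robot, and variables do not carry over. Pictures are saved under pics/ and viewed, at most 10 in all, crops included, and the job is handed in when it is done.

```bash
mkdir -p pics; ls
python3 - <<'E'
from cell import env,cams
import cv2
o=env.get_obs();print({k:o[k] for k in('time_s','tool_pos','tool_rot','grip_width','force')})
for n in('top','side'):
    print(n,cams.camera_info(n)); cv2.imwrite(f'pics/{n}1.png',cams.read_camera(n)[...,::-1])
E
```

```text
pics
{'time_s': 0.0, 'tool_pos': array([ 0.18054127, -0.62386587,  0.23843946]), 'tool_rot': array([-1.79887683e+02,  6.47474945e-03,  1.61470530e+01]), 'grip_width': 0.08718280838054401, 'force': array([ 0.01354593, -0.23349402, -0.26587187])}
top {'fx': 408.9252810335263, 'fy': 408.9252810335263, 'cx': 314.9715695807691, 'cy': 195.93019825276107, 'k1': -0.012090001019358311, 'rvec': array([ 2.20075393, -2.15927121,  0.037191  ]), 'tvec': array([0.11065771, 0.63582824, 0.89605332])}
side {'fx': 420.85998780702033, 'fy': 420.85998780702033, 'cx': 314.8628607168939, 'cy': 199.23282570741412, 'k1': -0.08910124884598666, 'rvec': array([ 0.8038475 , -2.46135277,  1.2659911 ]), 'tvec': array([0.58446075, 0.22385184, 0.6597159 ])}
```

View pics/top1.png

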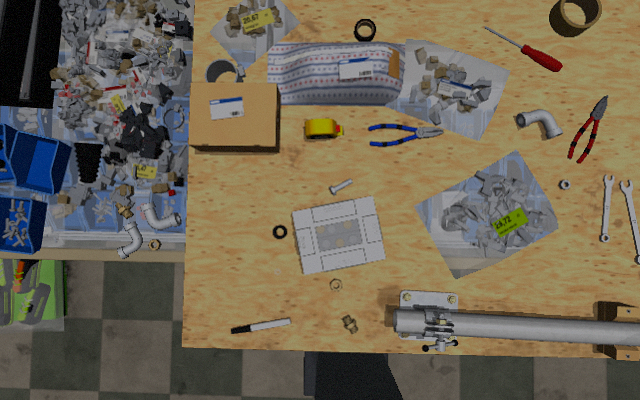

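View pics/side1.png

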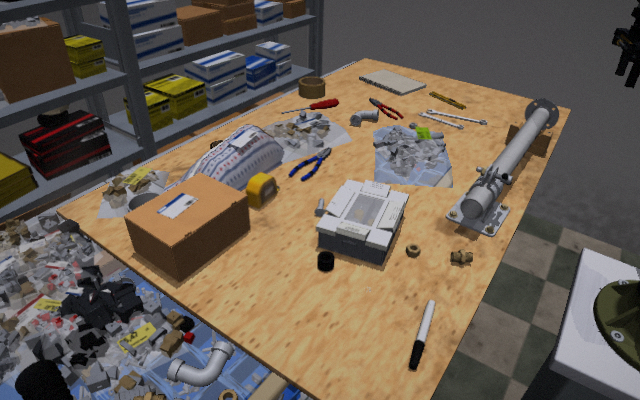

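The top view shows the box at about (338,235), long side roughly along image columns (world y). The bush is at (280,232), the bolt at (341,186), the nut at (336,285), the tape at (322,128) and the pliers at (405,134). The side view shows all four flaps raised, with the bush close by.

```bash
cat > h.py <<'E'
import numpy as np, cv2
from cell import env,cams
def cal(i):
    R=cv2.Rodrigues(np.array(i['rvec']))[0]
    K=np.array([[i['fx'],0,i['cx']],[0,i['fy'],i['cy']],[0,0,1.]])
    return R,np.array(i['tvec']),K,np.array([i['k1'],0,0,0,0.])
def ray(i,uv,z):
    R,t,K,d=cal(i)
    p=cv2.undistortPoints(np.array(uv,float).reshape(-1,1,2),K,d).reshape(-1,2)
    D=np.c_[p,np.ones(len(p))]@R; C=-R.T@t
    return C+D*((z-C[2])/D[:,2])[:,None]
def proj(i,P):
    R,t,K,d=cal(i)
    return cv2.projectPoints(np.array(P,float).reshape(-1,1,3),np.array(i['rvec']),t,K,d)[0].reshape(-1,2)
E
python3 - <<'E'
from h import *
im=cv2.imread('pics/top1.png');i=cams.camera_info('top')
hsv=cv2.cvtColor(im,cv2.COLOR_BGR2HSV)
m=((hsv[...,1]<40)&(hsv[...,2]>120)).astype('uint8')*255
c=np.zeros_like(m);c[190:280,285:392]=m[190:280,285:392]
c=cv2.morphologyEx(c,cv2.MORPH_OPEN,np.ones((3,3)))
k=max(cv2.findContours(c,0,2)[0],key=cv2.contourArea)
q=cv2.boxPoints(cv2.minAreaRect(k));P=ray(i,q,0.060)
print(q,P.round(4),P.mean(0),np.linalg.norm(np.diff(P,axis=0),axis=1))
e=P[1]-P[0];f=P[2]-P[1]
for v in(e,f):print(np.degrees(np.arctan2(v[1],v[0])))
print('bystanders',ray(i,[[280,232],[341,186],[336,285]],0.015).round(3))
print(ray(i,[[322,128]],0.05).round(3))
x=im[165:305,255:410];cv2.imwrite('pics/topc.png',cv2.resize(x,None,fx=5,fy=4.2,interpolation=2)[:600,:800])
print({k:v for k,v in cams.camera_info('wrist').items()})
E
```

```text
[[291.1154  211.57693]
 [373.03848 195.19232]
 [385.65384 258.26926]
 [303.73074 274.65387]] [[ 0.5968  0.1721  0.06  ]
 [ 0.6351 -0.0022  0.06  ]
 [ 0.5019 -0.0304  0.06  ]
 [ 0.4637  0.1423  0.06  ]] [0.54939331 0.07044904 0.06      ] [0.17852303 0.13613446 0.17687191]
-77.60446274032944
-168.05340457211105
bystanders [[0.551 0.2   0.015]
 [0.657 0.065 0.015]
 [0.437 0.072 0.015]]
[[0.781 0.11  0.05 ]]
{'fx': 312.9528127053838, 'fy': 312.9528127053838, 'cx': 319.1677594615733, 'cy': 202.09437956918595, 'k1': -0.038841268132132754, 'rvec': array([-2.33935956,  1.75700317,  0.23188758]), 'tvec': array([-0.64851967, -0.03069831,  0.39014556])}
```

View pics/topc.png

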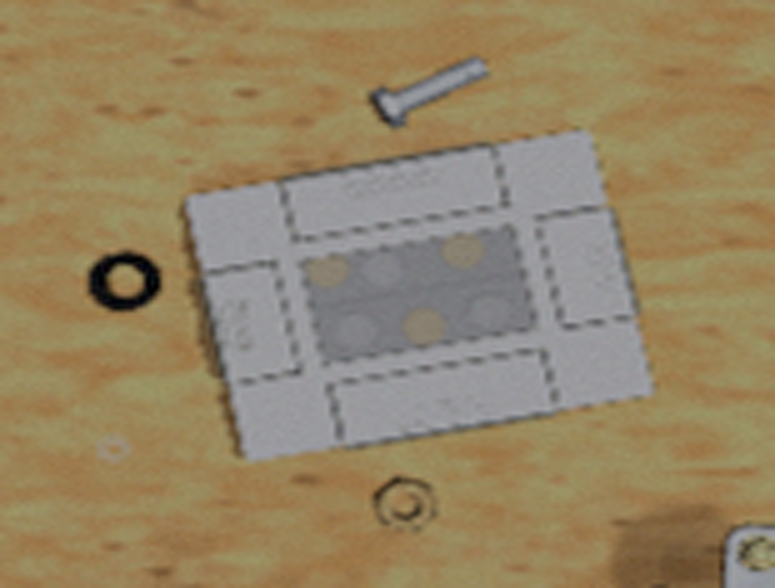

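The close view agrees: box centre about (0.549, 0.070), yaw about 12°, with its -x side facing the robot. I'll close the fingers and go above it.

```bash
python3 -m pendant '[{"spin":1,"claw":1},{"tx":0.8,"ty":-0.8,"claw":1},{"tx":0.8,"ty":-0.8,"claw":1},{"tx":0.8,"ty":-0.8,"claw":1},{"tx":0.8,"ty":-0.8,"claw":1},{"tx":0.8,"ty":-0.8,"claw":1},{"tx":0.8,"ty":-0.8,"claw":1},{"tx":0.8,"ty":-0.8,"claw":1},{"tx":0.8,"ty":-0.8,"claw":1},{"tx":0.8,"ty":-0.8,"claw":1}]' 10
```

```text
invalid input at $[0]: expected keys tx, ty, tz, spin, claw
```

```bash
python3 -m pendant '[{"tx":0,"ty":0,"tz":0,"spin":1,"claw":1},{"tx":0.8,"ty":-0.8,"tz":0,"spin":0,"claw":1},{"tx":0.8,"ty":-0.8,"tz":0,"spin":0,"claw":1},{"tx":0.8,"ty":-0.8,"tz":0,"spin":0,"claw":1},{"tx":0.8,"ty":-0.8,"tz":0,"spin":0,"claw":1},{"tx":0.8,"ty":-0.8,"tz":0,"spin":0,"claw":1},{"tx":0.8,"ty":-0.8,"tz":0,"spin":0,"claw":1},{"tx":0.8,"ty":-0.8,"tz":0,"spin":0,"claw":1},{"tx":0.8,"ty":-0.8,"tz":0,"spin":0,"claw":1},{"tx":0.8,"ty":-0.8,"tz":0,"spin":0,"claw":1}]' 10
```

```text
time_s: 1.35
tool_pos: [0.4574, -0.1951, 0.2394]
tool_rot: [180.0, 0.0, 12.1]
force: [1.8, -1.1, 0.5]
grip_width: 0.0017
grasp_force: 0.0
```

```bash
python3 -m pendant '[{"tx":0.4,"ty":-0.8,"tz":0,"spin":0,"claw":1},{"tx":0.4,"ty":-0.8,"tz":0,"spin":0,"claw":1},{"tx":0.4,"ty":-0.8,"tz":0,"spin":0,"claw":1},{"tx":0.4,"ty":-0.8,"tz":0,"spin":0,"claw":1},{"tx":0.4,"ty":-0.8,"tz":0,"spin":0,"claw":1},{"tx":0.4,"ty":-0.8,"tz":0,"spin":0,"claw":1},{"tx":0,"ty":0,"tz":0,"spin":0,"claw":1}]'
python3 - <<'E'
from h import *
i=cams.camera_info('wrist');R,t,K,d=cal(i);print(-R.T@t)
cv2.imwrite('pics/w1.png',cams.read_camera('wrist')[...,::-1])
c=np.array([.549,.07]);y=np.radians(12.2);ex=np.array([np.cos(y),np.sin(y)]);ey=np.array([-ex[1],ex[0]])
for s,n in((-.061*ex,1),(-.081*ey,2),(.061*ex,3),(.081*ey,4)):print(n,c+s,proj(i,[*(c+s),.063]))
E
```

```text
time_s: 2.22
tool_pos: [0.5235, 0.0679, 0.2393]
tool_rot: [-179.9, -0.0, 12.6]
force: [-0.1, 0.7, -0.1]
grip_width: 0.0002
grasp_force: 0.0
[0.59259529 0.08365165 0.38460467]
1 [0.48937763 0.05710919] [[323.00262852 220.88286864]]
2 [ 0.56611731 -0.00917069] [[401.93726351 165.28043471]]
3 [0.60862237 0.08289081] [[324.23315079 102.94066177]]
4 [0.53188269 0.14917069] [[245.20954086 164.13168748]]
```

View pics/w1.png

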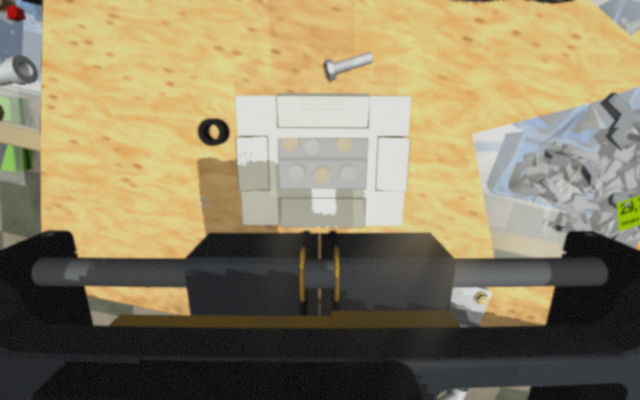

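The wrist view agrees with the estimate. Far flap spans cols 277–369 with its outer edge at row 94, left flap outer edge is at col 238 and right flap at col 409, and the predicted press points fall about 8 px inside those edges. Pressing section 1.

```bash
python3 -m pendant '[{"tx":-0.71,"ty":0.07,"tz":0.9,"spin":0,"claw":1},{"tx":0,"ty":0,"tz":0.9,"spin":0,"claw":1},{"tx":0,"ty":0,"tz":0.9,"spin":0,"claw":1},{"tx":0,"ty":0,"tz":0.2,"spin":0,"claw":1},{"tx":0,"ty":0,"tz":0.1,"spin":0,"claw":1},{"tx":0,"ty":0,"tz":0.1,"spin":0,"claw":1}]'; python3 -m pendant '[{"tx":0,"ty":0,"tz":0.06,"spin":0,"claw":1},{"tx":0,"ty":0,"tz":0.06,"spin":0,"claw":1}]';python3 -m pendant '[{"tx":0,"ty":0,"tz":0.06,"spin":0,"claw":1},{"tx":0,"ty":0,"tz":0,"spin":0,"claw":1}]'
```

```text
time_s: 3.02
tool_pos: [0.4912, 0.0521, 0.0859]
tool_rot: [180.0, -0.2, 12.1]
force: [-0.2, 0.3, -0.0]
grip_width: 0.0004
grasp_force: 0.0
time_s: 3.28
tool_pos: [0.4901, 0.052, 0.0798]
tool_rot: [179.9, 0.0, 12.1]
force: [-4.0, -1.8, 6.0]
grip_width: 0.0003
grasp_force: 3.2
time_s: 3.52
tool_pos: [0.49, 0.0523, 0.0757]
tool_rot: [180.0, -0.0, 12.2]
force: [0.5, 0.3, 0.6]
grip_width: 0.0005
grasp_force: 0.0
```

Force rose to 6 N, then dropped: section 1 has snapped. Next is section 2.

```bash
python3 -m pendant '[{"tx":0,"ty":0,"tz":-0.5,"spin":0,"claw":1},{"tx":0.61,"ty":0.73,"tz":0,"spin":0,"claw":1},{"tx":0.61,"ty":0.73,"tz":0,"spin":0,"claw":1},{"tx":0,"ty":0,"tz":0.2,"spin":0,"claw":1},{"tx":0,"ty":0,"tz":0.1,"spin":0,"claw":1}]'; python3 -m pendant '[{"tx":0,"ty":0,"tz":0.06,"spin":0,"claw":1},{"tx":0,"ty":0,"tz":0.06,"spin":0,"claw":1}]';python3 -m pendant '[{"tx":0,"ty":0,"tz":0.08,"spin":0,"claw":1},{"tx":0,"ty":0,"tz":0,"spin":0,"claw":1}]'
```

```text
time_s: 4.15
tool_pos: [0.564, -0.0056, 0.0846]
tool_rot: [-179.9, 0.1, 12.2]
force: [0.6, 0.1, 0.2]
grip_width: 0.0003
grasp_force: 0.0
time_s: 4.4
tool_pos: [0.5639, -0.0057, 0.0803]
tool_rot: [179.9, 0.1, 12.2]
force: [-3.6, -2.0, 6.6]
grip_width: 0.0001
grasp_force: 3.2
time_s: 4.65
tool_pos: [0.5643, -0.0056, 0.0755]
tool_rot: [180.0, 0.0, 12.2]
force: [0.8, 0.3, 0.0]
grip_width: 0.0004
grasp_force: 0.0
```

```bash
python3 -m pendant '[{"tx":0,"ty":0,"tz":-0.5,"spin":0,"claw":1},{"tx":0.62,"ty":-0.77,"tz":0,"spin":0,"claw":1},{"tx":0.62,"ty":-0.77,"tz":0,"spin":0,"claw":1},{"tx":0,"ty":0,"tz":0.2,"spin":0,"claw":1},{"tx":0,"ty":0,"tz":0.1,"spin":0,"claw":1}]'; python3 -m pendant '[{"tx":0,"ty":0,"tz":0.06,"spin":0,"claw":1},{"tx":0,"ty":0,"tz":0.06,"spin":0,"claw":1}]';python3 -m pendant '[{"tx":0,"ty":0,"tz":0.08,"spin":0,"claw":1},{"tx":0,"ty":0,"tz":0,"spin":0,"claw":1}]'
```

```text
time_s: 5.28
tool_pos: [0.6084, 0.0818, 0.0845]
tool_rot: [180.0, 0.1, 12.2]
force: [0.1, -0.6, -0.4]
grip_width: 0.0004
grasp_force: 0.0
time_s: 5.52
tool_pos: [0.6092, 0.0812, 0.0804]
tool_rot: [180.0, -0.0, 12.1]
force: [-1.7, 0.5, 4.7]
grip_width: 0.0007
grasp_force: 2.7
time_s: 5.78
tool_pos: [0.6088, 0.0805, 0.075]
tool_rot: [179.9, 0.1, 12.1]
force: [-0.6, -0.4, 0.4]
grip_width: 0.0005
grasp_force: 0.0
```

```bash
python3 -m pendant '[{"tx":0,"ty":0,"tz":-0.5,"spin":0,"claw":1},{"tx":-0.61,"ty":-0.8,"tz":0,"spin":0,"claw":1},{"tx":-0.61,"ty":-0.8,"tz":0,"spin":0,"claw":1},{"tx":0,"ty":0,"tz":0.2,"spin":0,"claw":1},{"tx":0,"ty":0,"tz":0.1,"spin":0,"claw":1}]'; python3 -m pendant '[{"tx":0,"ty":0,"tz":0.06,"spin":0,"claw":1},{"tx":0,"ty":0,"tz":0.06,"spin":0,"claw":1}]';python3 -m pendant '[{"tx":0,"ty":0,"tz":0.08,"spin":0,"claw":1},{"tx":0,"ty":0,"tz":0,"spin":0,"claw":1}]'
```

```text
time_s: 6.4
tool_pos: [0.5328, 0.1461, 0.085]
tool_rot: [179.9, 0.0, 12.1]
force: [-0.3, -0.5, 0.1]
grip_width: 0.0004
grasp_force: 0.0
time_s: 6.65
tool_pos: [0.5333, 0.1465, 0.0799]
tool_rot: [180.0, 0.0, 12.0]
force: [-2.2, -0.5, 5.9]
grip_width: 0.0006
grasp_force: 3.2
time_s: 6.9
tool_pos: [0.5331, 0.1467, 0.075]
tool_rot: [-180.0, 0.0, 12.1]
force: [-1.1, 0.5, -0.2]
grip_width: 0.0004
grasp_force: 0.0
```

All four snapped. I'll lift clear and look.

```bash
python3 -m pendant '[{"tx":0,"ty":0,"tz":-1,"spin":0,"claw":1},{"tx":0,"ty":0,"tz":-1,"spin":0,"claw":1},{"tx":0,"ty":0,"tz":-1,"spin":0,"claw":1},{"tx":-0.2,"ty":0.9,"tz":-0.2,"spin":0,"claw":1},{"tx":0,"ty":1,"tz":0,"spin":0,"claw":1},{"tx":0,"ty":1,"tz":0,"spin":0,"claw":1},{"tx":0,"ty":1,"tz":0,"spin":0,"claw":1},{"tx":0,"ty":1,"tz":0,"spin":0,"claw":1},{"tx":0,"ty":1,"tz":0,"spin":0,"claw":1},{"tx":0,"ty":0,"tz":0,"spin":0,"claw":1}]'
python3 - <<'E'
from h import *
s0=cv2.imread('pics/side1.png');t0=cv2.imread('pics/top1.png')
s=cams.read_camera('side')[...,::-1].copy();t=cams.read_camera('top')[...,::-1].copy()
z=lambda im,a,b,c,d:cv2.resize(im[a:b,c:d],(400,300),interpolation=2)
o=np.vstack([np.hstack([z(k,165,270,300,440) for k in(s0,s)]),np.hstack([z(k,115,295,255,445) for k in(t0,t)])])
cv2.imwrite('pics/cmp.png',o)
E
```

```text
time_s: 8.15
tool_pos: [0.5847, -0.1499, 0.2345]
tool_rot: [179.9, 0.1, 11.6]
force: [-0.3, -0.1, -0.4]
grip_width: 0.0005
grasp_force: 0.0
```

View pics/cmp.png

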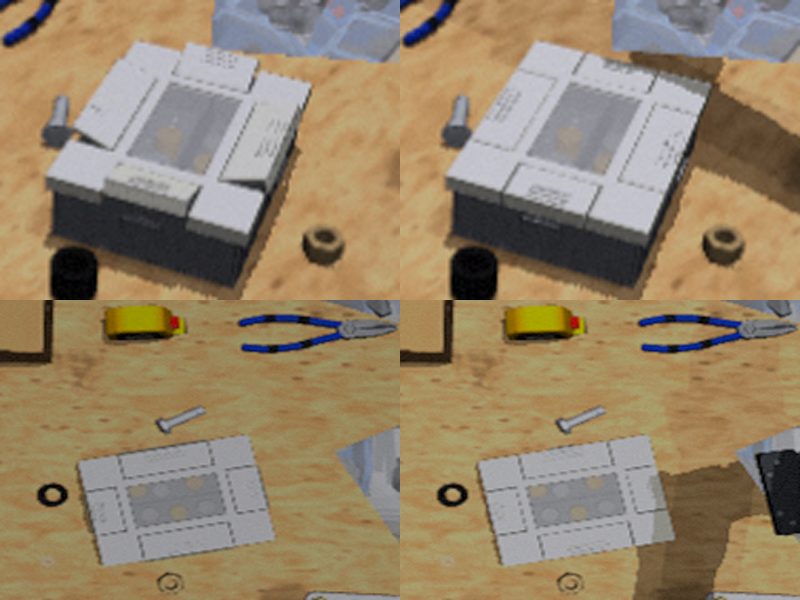

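The before/after crops (left before, right after) show all four flaps flush. The box and the bystanders are where they were, and the arm is clear of them.

```bash
python3 -c "
from cell import env
print(env.sign_off())"
```

```text
the job is handed in; nothing more can be done
None
```

I pressed sections 1 to 4 down in order and all four clicked shut; the after pictures show the lid flush all round with the box and surrounding items unmoved, and the job was handed in at about 8 s. No mark told the box's -x side from its +x side, so I took the side facing the robot as section 1.

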